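# Tip a tube block wells-up and slide it into the block heater's bay

## Robot

A 7-joint arm with a two-finger parallel gripper is mounted at the origin on the work surface. World frame = base frame: x ahead of the robot, y to its left, z up, the work surface at z = 0. Lengths are in m, angles in rad, forces in N, time in s.
With the tool pointing down it reaches from about 0.425 to 0.925 m from the base axis. Payload 6.8 kg.
Tool frame: the origin (TCP) lies at the very end of the fingers, on their centre line; the grasp point (between the pads) lies bot.hold_point_z behind it (bot.hold_point_z is the distance from the TCP to the grasp point, in m); x points along the fingers, z is the direction in which the jaws open and shut, and the axes are right-handed (so a half turn about x gives the same grasp; the last joint's range is limited). The gripper opens to 85 mm and grips with 20 to 120 N. Pads are 22 mm wide; open, the fingers measure 114 mm over their backs; the gripper's body (76 mm by 85 mm) begins 54 mm behind the grasp point. The pads swing forward as they close: fully open they stand 13 mm farther back than shut.
Start: joints at [-1.434, 0.477, 0.022, 1.555, -0.011, 1.109, -0.083], TCP at [0.164, 0.655, 0.231] pointing down, gripper open.
Joint ranges: [-2.96, 2.96], [-0.34, 2.1], [-1.41, 1.46], [0.24, 2.44], [-1.37, 4.51], [0.17, 1.92], [-2.96, 2.96]. Speed limits (rad/s): [2.39, 2.39, 3.14, 3.14, 3.14, 3.14, 3.14].

## Interface

Orientations are given as a unit quaternion [w, x, y, z].
In Python, from station import bot gives the robot as it stands.
- The arm moves only by the tool drive_tool, never from a script. Its arguments are lists of equal length, an entry for each row: "slide": the shift along the world's x, y, z in mm, a list of three; "turn": the turn, a rotation vector about the world's x, y, z in rad, a list of three; "gripper": the opening, from 0 (shut) to 1 (fully open). A call has 1 to 10 rows; each row is the pose to reach, as a shift and turn from the pose measured when the call began; what a row does not reach only later rows make up. A row lasts 1/10 s, in which the tool goes at most 50 mm and 8.59 degrees, less where a joint would pass 70% of its speed; a pose out of reach is approached as far as the arm can. A call with a gripper value outside its range is refused whole. The fingers move at their own pace and stop on an object; "squeeze" is the grip in N (left out, the last holds). Time passes only in rows, so rows that repeat a pose let the fingers close. It gives the time, the measured TCP pose, the force and the opening at its end, in the units of the state.
- bot.get_obs(): the state, without advancing time (a new reading comes with each control period).
- bot.read_camera(name): name is "scene" or "top" or "wrist"; returns a dict with "color" (400x640x3 uint8, red, green, blue), "fovy" (degrees; the focal length in pixels is half the picture's height over the tangent of half this angle, whatever the lens; pixels are square), "cx", "cy" (the principal point, pixels), "R" (3x3) and "t" (3): a world point X has camera coordinates R X + t. Camera axes: x right, y down, z forward; pixel columns grow to the right and rows downward; lengths in m; the calibration is good to about 2 mm. The wrist camera is an equidistant fisheye: a pixel r from the principal point sees the ray r / f radians off the axis. A picture is of the moment at which its call begins. There is no depth.
- bot.hand_in(): hands the job in, once; it reports no verdict.
The state is a dict: "t": time; "q": joint angles; "joint_vel": joint speeds; "joint_torque": joint torques, N m; "eef_pos": TCP position; "tool_rot": TCP orientation; "contact_force": force on the tool from outside, world axes, zero at the start; "torque": the same for the moment, N m; "gripper_width": opening from 0.0 (shut) to 1.0 (fully open).
Only numpy, scipy, OpenCV 4.12 (cv2) and the standard library are available. Lean on these libraries where they do the work, as an engineer would, in place of code of your own. Each camera call takes 0.05 s, during which the arm holds its last target.

## Task

The aluminium tube block is standing on end on the heater's rubber deck with its wells facing sideways. Tip it over so that the wells face straight up (letting it topple onto the rubber is fine, but do not drop it), then push it along the deck until it has dropped over the step and lies flat and fully home in the heater's bay, and leave it there. Do not disturb the bottle, the beaker or the pipette-tip box.

Things in the scene. Friction and masses are not known exactly. Their poses are not given: they have to be found in the camera images.
- block: Bare aluminium tube block, 84 long (x) by 72 wide (y) by 46 mm high (z), 0.5 to 0.8 kg. Origin: centre of its plain 84 x 72 underside; +z points to the opposite face, which has twelve 12 mm wells, and must end up pointing up. At the start it stands on its -x end on the rubber deck, +x up, wells facing away from the bay (within 30 degrees), so roughly to the robot. Either end may go first into the bay.
- wells (a point): Centre of the block's well face, 46 mm along the block's +z from its origin; axes as the block's. Pushed high up on this face, the standing block topples towards the bay and lands on its plain underside.
- station: Block heater fixed to the bench, 420 (x) by 280 mm (y), turned up to 15 degrees. Origin: at bench height on its centre line; +x runs from the loading deck to the bay, away from the robot. Black rubber deck: x -220 to +30 mm, y -140 to +140, top 17 mm above the bench, ending in a 5 mm step down into the bay. A grey control box beyond the bay (x 130 to 200) is 57 mm high.
- mouth (a point): Middle of the step edge at the bay's open end: 30 mm along the station's +x from its origin, 17 mm above the bench. Two guides flared about 25 degrees stand on the deck here, from 40 mm before the edge to the edge, 10 mm thick, top 32 mm above the bench; they widen the mouth from 80 to about 116 mm.
- seat (a point): Centre of the bay floor, 75 mm along +x from the station's origin, 12 mm above the bench; axes as the station's. The block's origin comes here when home. The bay is 90 mm long (station x 30 to 120) and 82 mm wide (80 at its mouth), open towards the deck; aluminium walls on the other three sides, 10 mm thick, rise to 32 mm above the bench, the casing beside them to 26 mm.
- bottle: Bystander: glass bottle with a blue cap, 66 mm diameter, 150 mm tall, beside the heater on the robot's left; origin at the centre of its base.
- beaker: Bystander: clear plastic beaker, 70 mm diameter, 85 mm tall, beside the heater on the robot's right; origin at the centre of its base.
- tipbox: Bystander: grey pipette-tip box with a blue lid, 119 x 79 x 77 mm, on the right and farther out; origin at the centre of its base.

How it is judged:
At the end, for the whole second after the job is handed in: The block lies at rest in the bay with its wells up (within 3 degrees), its long side along the bay (within 9 degrees), its origin within 6 mm of the seat along and across the bay and no more than 2 mm above the bay floor, that is, wholly down behind the step (angle between block's own z axis and vertical below 0.05 rad and x of block in the frame of seat between -0.006 and 0.006 m and y of block in the frame of seat between -0.006 and 0.006 m and z of block in the frame of seat below 0.002 m and angle between the x axis of block and the x axis of station, either way round below 0.16 rad and linear speed of block below 0.01 m/s); the robot touches nothing.
It fails at once if the bottle is moved more than 30 mm or tipped (distance of bottle from where it was at the start of the episode above 0.03 m or angle between bottle's own z axis and vertical above 0.35 rad).
It fails at once if the beaker is moved more than 30 mm or tipped (distance of beaker from where it was at the start of the episode above 0.03 m or angle between beaker's own z axis and vertical above 0.35 rad).
It fails at once if the tipbox is moved more than 30 mm or tipped (distance of tipbox from where it was at the start of the episode above 0.03 m or angle between tipbox's own z axis and vertical above 0.35 rad).
It fails at once if the block is dropped or flung (faster than 1 m/s; toppling on the deck gives about 0.6 m/s) (linear speed of block above 1 m/s).
It also fails if it takes over 64 s, if anything falls off the work surface, if the arm or the gripper's body presses on something with over 40 N, if the wrist force passes 120 N, or if a joint passes its speed limit or range.

## Working session

There is one attempt and no reset: what is moved stays moved. The work goes in short steps, Python scripts to look and compute and a tool call to move; the robot and the scene stay as the last step left them, time stands still between calls to the robot, and variables do not carry over. Pictures are saved under pics/ and viewed, and the job is handed in when it is done.

Besides the shell and the picture viewer there is one more tool, called after ">>>" as a command line: name --argument value ..., lists and objects as JSON in quotes. drive_tool: Moves the arm, as the interface text tells. Its arguments: {"type":"object","properties":{"slide":{"type":"array"},"turn":{"type":"array"},"gripper":{"type":"array"},"squeeze":{"type":"number"}},"required":["slide","turn","gripper"]}

```bash
ls; mkdir -p pics; python3 - <<'E'
from station import bot
import cv2
o=bot.get_obs()
for k in o: print(k,o[k])
print(bot.hold_point_z)
for n in ["scene","top","wrist"]:
    c=bot.read_camera(n); cv2.imwrite(f"pics/{n}0.png",c["color"][:,:,::-1]); print(n,c["fovy"],c["cx"],c["cy"],c["R"],c["t"])
E
```

```text
pics
t 0.0
q [-1.43412151  0.47781894  0.02231831  1.55644989 -0.01147889  1.10927931
 -0.08312395]
joint_vel [-0.00113533  0.00103053 -0.00093551 -0.00208465  0.0001453   0.00044428
 -0.00027325]
joint_torque [-1.74285557e-03 -5.96445715e+01  1.60686426e+00 -2.81200433e+01
  1.24821888e-02  9.30712296e-03 -1.99038124e-05]
eef_pos [0.16344302 0.6543087  0.23031333]
tool_rot [ 0.55681918 -0.43566301  0.55777109  0.43478909]
contact_force [0.04547934 0.92453663 0.16149414]
torque [-0.00193781  0.03272028  0.03443081]
gripper_width 0.9960146837022065
0.0187
scene 53.778373174455325 319.5151169157174 205.61147496700326 [[-0.61614365  0.7876297  -0.00253966]
 [ 0.53985293  0.41996162 -0.72951426]
 [-0.57352054 -0.45085662 -0.68396089]] [ 0.35122882 -0.26738875  1.45228716]
top 44.68653282296805 319.8169400608037 201.23049145359224 [[ 5.18569663e-04 -9.99996103e-01  2.74333740e-03]
 [-9.89085069e-01 -9.17123963e-04 -1.47342751e-01]
 [ 1.47344692e-01 -2.63698658e-03 -9.89081689e-01]] [-0.0116882   0.56769801  1.40153594]
wrist 65.70646984690485 318.2482886302014 200.55214515642888 [[ 0.24231857  0.97019609 -0.00112287]
 [ 0.93714812 -0.23376461  0.25905119]
 [ 0.25106796 -0.06382521 -0.96586294]] [-0.67347484 -0.03395901  0.37840249]
```

View pics/scene0.png

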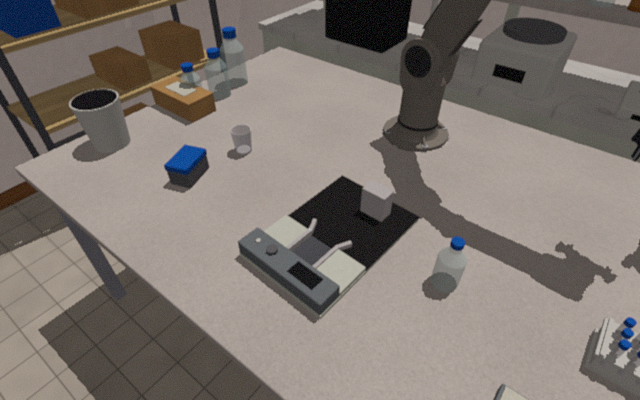

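View pics/top0.png

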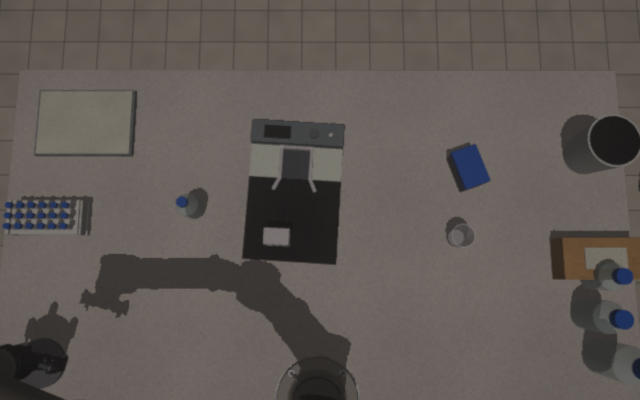

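The scene view shows the heater mid-table with the block standing on its deck. The top view shows deck corners near (249,177), (342,180), (336,264), (243,257) and the block top at about (276,236). I'll zoom in and measure.

```bash
cat > h.py <<'E'
import numpy as np, cv2
def ray(c,u,v):
    f=200/np.tan(np.radians(c["fovy"]/2)); R=np.array(c["R"]); t=np.array(c["t"])
    d=R.T@np.array([(u-c["cx"])/f,(v-c["cy"])/f,1.]); return -R.T@t,d
def onz(c,u,v,z):
    o,d=ray(c,u,v); return o+d*(z-o[2])/d[2]
def proj(c,X):
    f=200/np.tan(np.radians(c["fovy"]/2)); p=np.array(c["R"])@np.array(X)+np.array(c["t"])
    return np.array([c["cx"]+f*p[0]/p[2],c["cy"]+f*p[1]/p[2]])
E
python3 - <<'E'
from station import bot
from h import *
c=bot.read_camera("top"); s=bot.read_camera("scene")
im=c["color"][:,:,::-1].copy()
cv2.imwrite("pics/topz.png",cv2.resize(im[105:275,225:365],None,fx=3.5*1,fy=3.5,interpolation=cv2.INTER_CUBIC))
cv2.imwrite("pics/scz.png",cv2.resize(s["color"][170:315,235:425,::-1],None,fx=4,fy=4,interpolation=cv2.INTER_CUBIC))
g=cv2.cvtColor(im,cv2.COLOR_BGR2GRAY)
m=((g<40)).astype(np.uint8); m[:170]=0;m[270:]=0;m[:,:230]=0;m[:,350:]=0
cs,_=cv2.findContours(m,cv2.RETR_EXTERNAL,cv2.CHAIN_APPROX_NONE)
k=max(cs,key=cv2.contourArea); r=cv2.minAreaRect(k); print("deck",cv2.contourArea(k),r)
ap=cv2.approxPolyDP(cv2.convexHull(k),4,True)[:,0]; print(ap)
for u,v in ap: print(onz(c,u,v,.017).round(4))
b=((g>100)).astype(np.uint8); b[:220]=0;b[252:]=0;b[:,:256]=0;b[:,300:]=0
cs,_=cv2.findContours(b,cv2.RETR_EXTERNAL,cv2.CHAIN_APPROX_NONE)
k=max(cs,key=cv2.contourArea); r=cv2.minAreaRect(k); print("blk",cv2.contourArea(k),r)
for p in cv2.boxPoints(r): print(p,onz(c,*p,.101).round(4))
E
```

```text
deck 7084.0 ((291.19482421875, 219.68792724609375), (92.19357299804688, 82.50444793701172), 3.3664605617523193)
[[250 177]
 [339 183]
 [334 263]
 [243 257]]
[0.6457 0.2009 0.017 ]
[ 0.6275 -0.0696  0.017 ]
[ 0.3864 -0.0535  0.017 ]
[0.4039 0.2165 0.017 ]
blk 343.0 ((275.806640625, 236.17404174804688), (24.334739685058594, 15.609972953796387), 3.012787342071533)
[263.24588 243.32875] [0.4393 0.1476 0.101 ]
[264.0663  227.74034] [0.4832 0.1461 0.101 ]
[288.3674  229.01933] [0.4796 0.0775 0.101 ]
[287.54697 244.60774] [0.4358 0.0794 0.101 ]
```

View pics/topz.png

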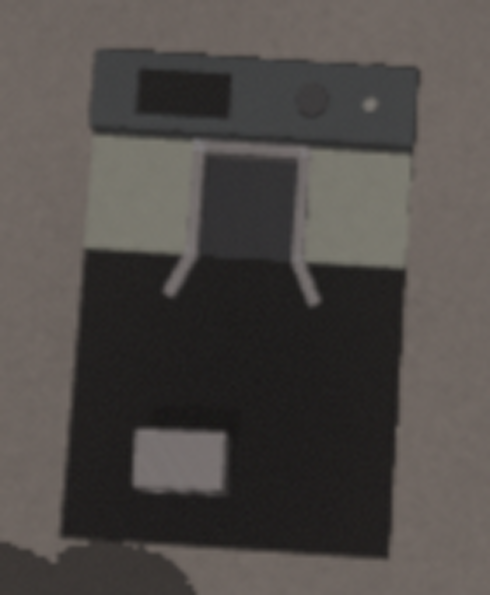

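View pics/scz.png

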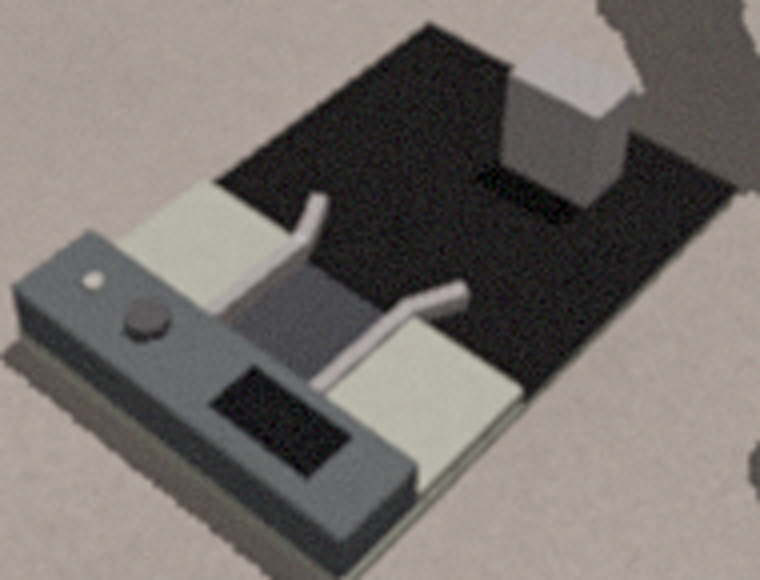

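```bash
cat >> h.py <<'E'
from scipy.spatial.transform import Rotation as Ro
YAW=np.arctan2(-0.0645,1)
ex=np.array([np.cos(YAW),np.sin(YAW),0]); ey=np.array([-np.sin(YAW),np.cos(YAW),0])
def tool(o):
    q=o["tool_rot"]; return Ro.from_quat([q[1],q[2],q[3],q[0]])
def corr(o,yaw=YAW):
    "rotvecs to tool down with jaws along +-(-sin,cos)"
    T=tool(o); out=[]
    for s in (1,-1):
        z=s*np.array([-np.sin(yaw),np.cos(yaw),0]); x=np.array([0,0,-1.]); y=np.cross(z,x)
        out.append((Ro.from_matrix(np.c_[x,y,z])*T.inv()).as_rotvec())
    return out
E
python3 - <<'E'
from station import bot
from h import *
c=bot.read_camera("top"); o=bot.get_obs()
print(tool(o).as_matrix().round(3)); print(corr(o),corr(o)); print(o["eef_pos"],o["q"])
def Z(x,y): return 225+x/3.5,105+y/3.5
P=[onz(c,*Z(*p),.017)[:2] for p in [(62,537),(388,557),(404,268),(85,250)]]
print(np.array(P).round(4), [np.linalg.norm(P[i]-P[(i+1)%4]).round(4) for i in range(4)])
d=P[0]-P[1];print("yaw near",np.degrees(np.arctan2(-d[0],d[1]))); d=P[3]-P[2];print(np.degrees(np.arctan2(-d[0],d[1])))
d=P[3]-P[0];print(np.degrees(np.arctan2(d[1],d[0]))); d=P[2]-P[1];print(np.degrees(np.arctan2(d[1],d[0])))
ctr=np.mean(P,axis=0); print("origin", ctr+.095*ex[:2])
print("bay mid",onz(c,*Z(247.5,207),.03)); print("guide tips",onz(c,*Z(168,296),.032),onz(c,*Z(315,304),.032))
print("bottle",onz(c,182,202,.15))
E
```

```text
[[-0.    -0.97   0.242]
 [-0.001  0.242  0.97 ]
 [-1.    -0.    -0.001]]
[array([ 6.04291038e-04, -2.24786498e-05,  1.80385192e-01]), array([-3.33725132e-05, -8.97149555e-04, -2.96120733e+00])] [array([ 6.04291038e-04, -2.24786498e-05,  1.80385192e-01]), array([-3.33725132e-05, -8.97149555e-04, -2.96120733e+00])]
[0.16355445 0.65470907 0.23096932] [-1.43411221  0.47730379  0.02238386  1.5557179  -0.01146382  1.10930305
 -0.08311793]
[[ 0.3997  0.2172]
 [ 0.3831 -0.059 ]
 [ 0.6319 -0.0739]
 [ 0.6475  0.2032]] [np.float64(0.2767), np.float64(0.2492), np.float64(0.2775), np.float64(0.2482)]
yaw near -3.4503852234538885
-3.2260689607121
-3.2486770580082687
-3.442518903179569
origin [0.61034642 0.06576006]
bay mid [0.68289133 0.06167613 0.03      ]
guide tips [0.60441001 0.12904806 0.032     ] [0.59758657 0.00314168 0.032     ]
bottle [0.54914611 0.36657904 0.15      ]
```

Station yaw comes out at about -3.4°, with its origin at about (0.610, 0.066). The block centre is about (0.460, 0.113), nearly aligned but some 38 mm left of the bay axis. The sizes agree with those given. Next I'll move behind the block, up high.

>>> drive_tool --slide '[[32,-40,0],[65,-80,0],[97,-120,0],[130,-160,0],[162,-200,0],[195,-245,0],[220,-290,0],[245,-335,0],[265,-380,0],[280,-420,0]]' --turn '[[0,0,0.03],[0,0,0.06],[0,0,0.09],[0,0,0.12],[0,0,0.15],[0,0,0.186],[0,0,0.186],[0,0,0.186],[0,0,0.186],[0,0,0.186]]' --gripper '[0.35,0.35,0.35,0.35,0.35,0.35,0.35,0.35,0.35,0.35]' --squeeze 40

```text
t: 1.3
eef_pos: [0.4415, 0.2403, 0.2312]
tool_rot: [0.515, -0.485, 0.514, 0.485]
contact_force: [0.6, 0.4, -1.0]
gripper_width: 0.347
```

>>> drive_tool --slide '[[-10,-40,0],[-20,-80,0],[-28,-125,0],[-28,-125,-40],[-28,-125,-80],[-28,-125,-80]]' --turn '[[0,0,0],[0,0,0],[0,0,0],[0,0,0],[0,0,0],[0,0,0]]' --gripper '[0.35,0.35,0.35,0.35,0.35,0.35]'

```text
t: 1.9
eef_pos: [0.4103, 0.1137, 0.148]
tool_rot: [0.512, -0.484, 0.517, 0.485]
contact_force: [-1.0, 0.8, -0.7]
gripper_width: 0.35
```

```bash
python3 - <<'E'
import re
s=open('h.py').read().replace("YAW=np.arctan2(-0.0645,1)","YAW=-0.059"); open('h.py','w').write(s)
from station import bot
from h import *
o=bot.get_obs(); print(o["eef_pos"],corr(o)[0],o["t"])
c=bot.read_camera("top");w=bot.read_camera("scene")
a=cv2.resize(c["color"][130:270,220:360,::-1],(400,400)); b=cv2.resize(w["color"][150:290,300:440,::-1],(400,400))
cv2.imwrite("pics/a1.png",np.hstack([a,b]))
E
```

```text
[0.41032903 0.1137089  0.14803605] [ 0.00379549 -0.00636808  0.00058035] 1.9
```

View pics/a1.png

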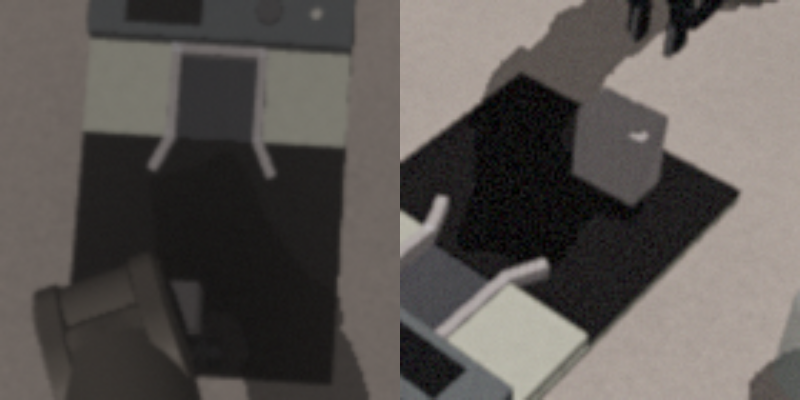

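The fingers hang just behind the block, at about (650,20) in the scene half, and the block still stands. I'll lower them and start a slow push.

>>> drive_tool --slide '[[0,0,-30],[0,0,-60],[0,0,-60],[8,0,-60],[14,-1,-60],[20,-1,-60],[26,-2,-60],[32,-2,-60],[32,-2,-60]]' --turn '[[0,0,0],[0,0,0],[0,0,0],[0,0,0],[0,0,0],[0,0,0],[0,0,0],[0,0,0],[0,0,0]]' --gripper '[0.35,0.35,0.35,0.35,0.35,0.35,0.35,0.35,0.35]'

```text
t: 2.9
eef_pos: [0.4469, 0.1133, 0.092]
tool_rot: [0.515, -0.485, 0.514, 0.484]
contact_force: [-0.6, 0.2, -0.4]
gripper_width: 0.344
```

```bash
cat > look.py <<'E'
import sys
from station import bot
from h import *
o=bot.get_obs(); print(o["eef_pos"].round(4) if hasattr(o["eef_pos"],'round') else o["eef_pos"],corr(o)[0].round(3),o["t"])
c=bot.read_camera("top");w=bot.read_camera("scene")
a=cv2.resize(c["color"][130:270,220:360,::-1],(400,400),interpolation=cv2.INTER_CUBIC); b=cv2.resize(w["color"][160:320,260:420,::-1],(400,400),interpolation=cv2.INTER_CUBIC)
cv2.imwrite(sys.argv[1],np.hstack([a,b]))
E
python3 look.py pics/a2.png
```

```text
[0.4469 0.1133 0.092 ] [0.001 0.001 0.001] 2.9
```

View pics/a2.png

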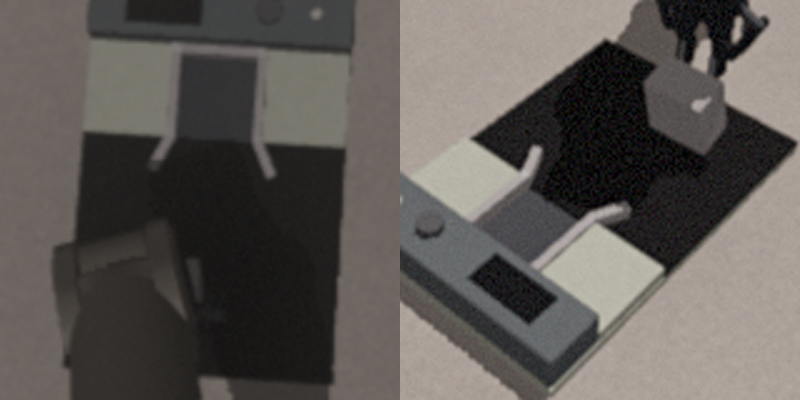

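The block, at about (685,105) in the scene half, is leaning forward. I'll keep going.

>>> drive_tool --slide '[[6,0,0],[12,-1,0],[18,-1,0],[24,-1,0],[30,-2,0],[30,-2,0],[30,-2,0]]' --turn '[[0,0,0],[0,0,0],[0,0,0],[0,0,0],[0,0,0],[0,0,0],[0,0,0]]' --gripper '[0.35,0.35,0.35,0.35,0.35,0.35,0.35]'

```text
t: 3.7
eef_pos: [0.4755, 0.111, 0.0915]
tool_rot: [0.514, -0.485, 0.515, 0.485]
contact_force: [-0.5, -0.5, -0.2]
gripper_width: 0.35
```

```bash
python3 look.py pics/a3.png
```

```text
[0.4755 0.111  0.0915] [ 0.001 -0.001  0.001] 3.7
```

View pics/a3.png

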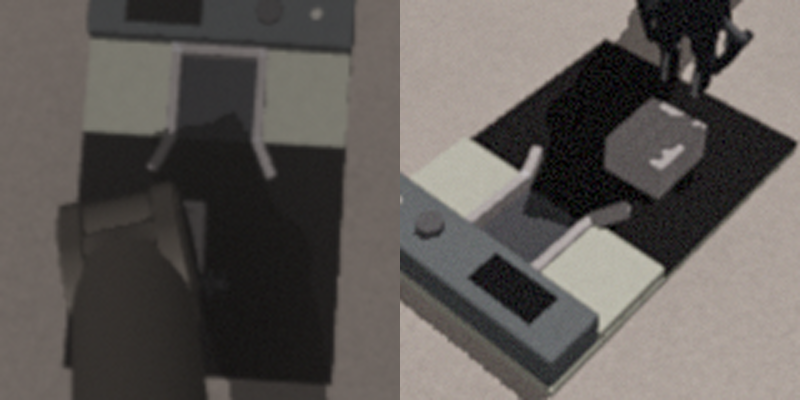

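The block looks toppled, lying around (655,150) in the scene half. I'll raise the arm and move it left for a clear view.

>>> drive_tool --slide '[[-20,0,20],[-25,10,60],[-10,60,100],[0,110,100],[0,150,100],[0,150,100]]' --turn '[[0,0,0],[0,0,0],[0,0,0],[0,0,0],[0,0,0],[0,0,0]]' --gripper '[0.35,0.35,0.6,1,1,1]'

```text
t: 4.4
eef_pos: [0.4743, 0.2692, 0.1923]
tool_rot: [0.513, -0.487, 0.511, 0.488]
contact_force: [-1.1, -0.4, 0.5]
gripper_width: 0.991
```

```bash
python3 look.py pics/a4.png
```

```text
[0.4743 0.2692 0.1923] [-0.003  0.001 -0.009] 4.4
```

View pics/a4.png

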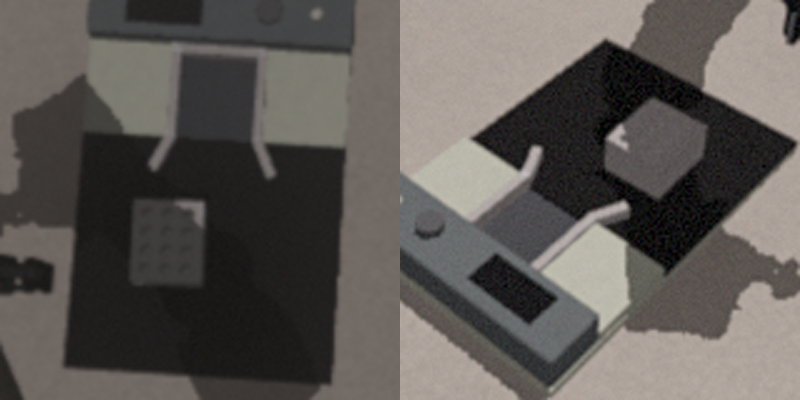

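The block lies wells up, and the top half shows it with corners at about (132,199), (206,201), (204,286) and (131,284). I'll measure it in the station frame.

```bash
cat >> h.py <<'E'
O=np.array([0.6103,0.0658,0])
def st(p): d=np.array(p)-O; return np.array([d@ex,d@ey])
def wo(x,y): return O+x*ex+y*ey
E
cat > meas.py <<'E'
import sys
from station import bot
from h import *
P=eval(sys.argv[1]); z=float(sys.argv[2])
c=bot.read_camera("top")
W=[onz(c,220+u*.35,130+v*.35,z) for u,v in P]
for p in W: print(p[:2].round(4),st(p).round(4))
m=np.mean(W,axis=0); print("ctr",m.round(4),st(m).round(4), "sizes",[np.linalg.norm(W[i]-W[(i+1)%4]).round(4) for i in range(4)])
d=(W[0]+W[1]-W[2]-W[3]);d2=W[0]+W[3]-W[1]-W[2]
print("yaw",np.arctan2(d[1],d[0]),np.arctan2(-d2[0],d2[1]),"station",YAW)
E
python3 meas.py "[(132,199),(206,201),(204,286),(131,284)]" 0.063
```

```text
[0.5691 0.1455] [-0.0458  0.0772]
[0.5671 0.0698] [-0.0433  0.0015]
[0.48   0.0711] [-0.1304 -0.0024]
[0.4819 0.1451] [-0.1328  0.0716]
ctr [0.5245 0.1079 0.063 ] [-0.0881  0.0369] sizes [np.float64(0.0758), np.float64(0.0872), np.float64(0.0741), np.float64(0.0872)]
yaw -0.0046141100591339124 -0.02653706657400464 station -0.059
```

The block is 37 mm left of the axis and yawed about 2° relative to the station. I'll straddle it with open jaws lined up to the station, then push it sideways with the left finger.

>>> drive_tool --slide '[[12,-40,0],[25,-80,0],[37,-120,0],[50,-161,0],[50,-161,0],[50,-161,-40],[50,-161,-80],[50,-161,-80],[50,-161,-80]]' --turn '[[0,0,0],[0,0,0],[0,0,-0.009],[0,0,-0.009],[0,0,-0.009],[0,0,-0.009],[0,0,-0.009],[0,0,-0.009],[0,0,-0.009]]' --gripper '[1,1,1,1,1,1,1,1,1]'

```text
t: 5.45
eef_pos: [0.5239, 0.0983, 0.1112]
tool_rot: [0.515, -0.482, 0.519, 0.482]
contact_force: [0.2, 0.3, 0.5]
gripper_width: 1.005
```

```bash
python3 look.py pics/a5.png; python3 - <<'E'
from station import bot
import cv2
w=bot.read_camera("wrist"); cv2.imwrite("pics/w5.png",w["color"][:,:,::-1])
E
```

```text
[0.5239 0.0983 0.1112] [ 0.003 -0.004  0.01 ] 5.45
```

View pics/w5.png

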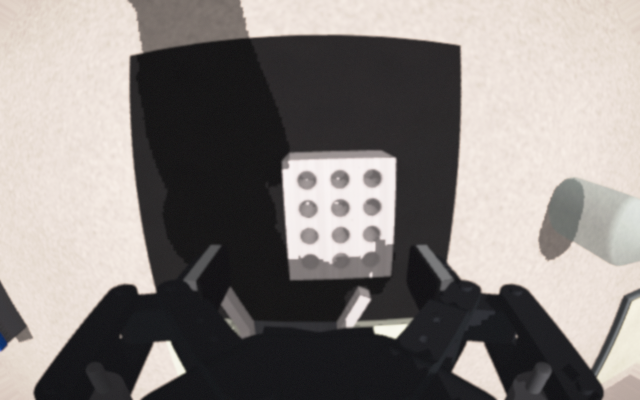

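The wrist view shows the block nearer the +y finger, with its right edge at column 397. That matches the TCP having stopped 10 mm short of where I asked. I'll correct that and descend.

>>> drive_tool --slide '[[0,9,0],[0,9,0],[0,9,-25],[0,9,-50],[0,9,-75],[0,9,-84],[0,9,-84],[0,9,-84]]' --turn '[[0,0,0.01],[0,0,0.01],[0,0,0.01],[0,0,0.01],[0,0,0.01],[0,0,0.01],[0,0,0.01],[0,0,0.01]]' --gripper '[1,1,1,1,1,1,1,1]'

```text
t: 6.4
eef_pos: [0.5266, 0.1088, 0.03]
tool_rot: [0.515, -0.486, 0.514, 0.485]
contact_force: [0.9, 0.3, -0.1]
gripper_width: 0.998
```

```bash
python3 look.py pics/a6.png; python3 - <<'E'
from station import bot
import cv2
w=bot.read_camera("wrist"); cv2.imwrite("pics/w6.png",w["color"][:,:,::-1])
E
```

```text
[0.5266 0.1088 0.03  ] [ 0.001  0.002 -0.001] 6.4
```

View pics/w6.png

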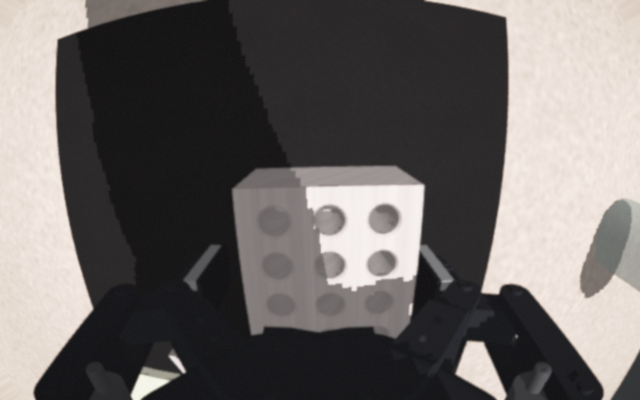

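The fingers straddle the block with no contact force. Now a slow sideways push.

>>> drive_tool --slide '[[0,-6,0],[-1,-12,0],[-1,-18,0],[-1,-24,0],[-2,-29,0],[-2,-34,0],[-2,-39,0],[-3,-44,0],[-3,-44,0],[-3,-44,0]]' --turn '[[0,0,0],[0,0,0],[0,0,0],[0,0,0],[0,0,0],[0,0,0],[0,0,0],[0,0,0],[0,0,0],[0,0,0]]' --gripper '[1,1,1,1,1,1,1,1,1,1]'

```text
t: 7.55
eef_pos: [0.5232, 0.0636, 0.03]
tool_rot: [0.515, -0.486, 0.514, 0.484]
contact_force: [-0.2, 0.0, -0.8]
gripper_width: 1.005
```

>>> drive_tool --slide '[[0,4,0],[0,5,30],[0,5,80],[0,5,120],[-10,50,150],[-10,100,150],[-10,150,150],[-10,200,150],[-10,200,150]]' --turn '[[0,0,0],[0,0,0],[0,0,0],[0,0,0],[0,0,0],[0,0,0],[0,0,0],[0,0,0],[0,0,0]]' --gripper '[1,1,1,1,1,0.35,0.35,0.35,0.35]'

```text
t: 8.45
eef_pos: [0.5111, 0.2717, 0.1795]
tool_rot: [0.513, -0.488, 0.512, 0.488]
contact_force: [-0.3, 0.2, -0.5]
gripper_width: 0.354
```

```bash
python3 look.py pics/a7.png
```

```text
[0.5111 0.2717 0.1795] [-0.001  0.001 -0.01 ] 8.45
```

View pics/a7.png

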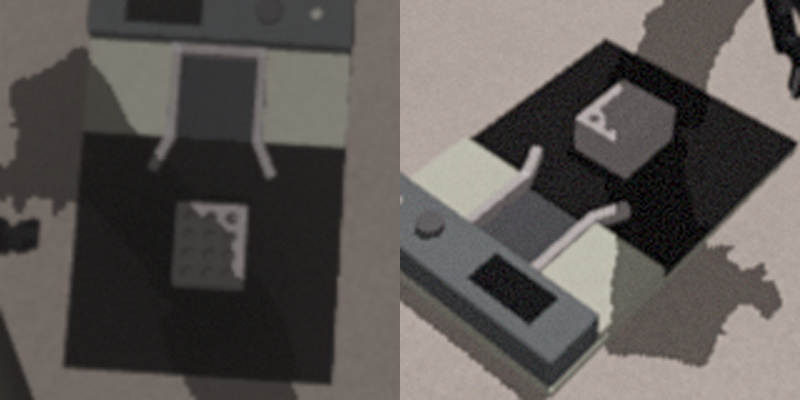

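The block has moved right. In the top half its corners are now near (174,202), (247,205), (244,291) and (171,288).

```bash
python3 meas.py "[(174,202),(247,205),(244,291),(171,288)]" 0.063; python3 - <<'E'
from h import *
print(wo(-.16,0),wo(-.16,.002))
E
```

```text
[0.5661 0.1025] [-0.0463  0.0341]
[0.563  0.0278] [-0.045  -0.0407]
[0.4749 0.0305] [-0.1331 -0.0432]
[0.4779 0.1045] [-0.1345  0.0308]
ctr [0.5205 0.0663 0.063 ] [-0.0897 -0.0048] sizes [np.float64(0.0748), np.float64(0.0882), np.float64(0.0741), np.float64(0.0882)]
yaw -0.026057495044254607 -0.04048819827070843 station -0.059
[0.4505784  0.07523452 0.        ] [0.45069633 0.07723104 0.        ]
```

It is about 5 mm right of the axis and within 2° of it, inside what the flared guides can catch. I'll go behind it and descend.

>>> drive_tool --slide '[[-15,-45,0],[-30,-90,0],[-45,-135,0],[-61,-180,0],[-61,-201,0],[-61,-201,-45],[-61,-201,-90],[-61,-201,-130],[-61,-201,-147],[-61,-201,-147]]' --turn '[[0,0,0],[0,0,-0.01],[0,0,-0.01],[0,0,-0.01],[0,0,-0.01],[0,0,-0.01],[0,0,-0.01],[0,0,-0.01],[0,0,-0.01],[0,0,-0.01]]' --gripper '[0.35,0.35,0.35,0.35,0.35,0.35,0.35,0.35,0.35,0.35]'

```text
t: 9.6
eef_pos: [0.4491, 0.0588, 0.0302]
tool_rot: [0.515, -0.482, 0.521, 0.481]
contact_force: [-1.0, 0.2, -0.2]
gripper_width: 0.35
```

```bash
python3 look.py pics/a8.png; python3 - <<'E'
from station import bot
from h import *
o=bot.get_obs(); print(st(o["eef_pos"]))
w=bot.read_camera("wrist"); cv2.imwrite("pics/w8.png",w["color"][:,:,::-1])
E
```

```text
[0.4491 0.0588 0.0302] [ 0.007 -0.005  0.013] 9.6
[-0.15815438 -0.01511998]
```

View pics/w8.png

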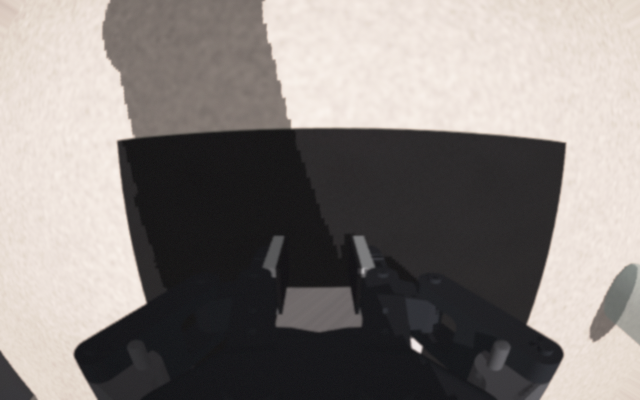

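The fingers are behind the block and clear of it, but 10 mm too far right. I'll shift left and then push forward.

>>> drive_tool --slide '[[0,10,0],[0,10,0],[12,9,1],[24,9,2],[36,8,2],[48,8,2],[60,7,2],[72,7,2],[84,6,2],[84,6,2]]' --turn '[[0.007,-0.005,0.013],[0.007,-0.005,0.013],[0.007,-0.005,0.013],[0.007,-0.005,0.013],[0.007,-0.005,0.013],[0.007,-0.005,0.013],[0.007,-0.005,0.013],[0.007,-0.005,0.013],[0.007,-0.005,0.013],[0.007,-0.005,0.013]]' --gripper '[0.35,0.35,0.35,0.35,0.35,0.35,0.35,0.35,0.35,0.35]'

```text
t: 10.75
eef_pos: [0.5389, 0.0662, 0.0353]
tool_rot: [0.518, -0.487, 0.511, 0.484]
contact_force: [0.7, 0.1, 0.3]
gripper_width: 0.352
```

```bash
python3 look.py pics/a9.png; python3 - <<'E'
from station import bot
from h import *
o=bot.get_obs(); print(st(o["eef_pos"]))
E
```

```text
[0.5389 0.0662 0.0353] [-0.003  0.01  -0.001] 10.75
[-0.07290768 -0.0037429 ]
```

View pics/a9.png

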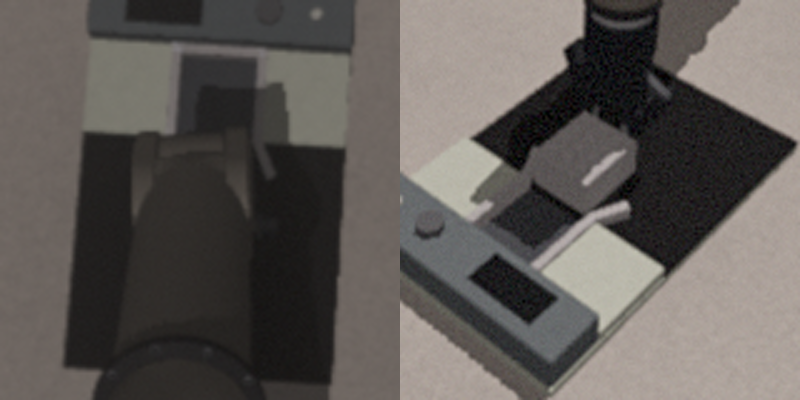

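The block sits between the flared guides, at about (585,160) in the scene half, close to the right one. I'll continue slowly, drifting slightly left.

>>> drive_tool --slide '[[6,0,0],[12,0,0],[18,0,0],[24,0,0],[30,0,0],[36,0,0],[42,-1,0],[48,-1,0],[48,-1,0]]' --turn '[[0,0,0],[0,0,0],[0,0,0],[0,0,0],[0,0,0],[0,0,0],[0,0,0],[0,0,0],[0,0,0]]' --gripper '[0.35,0.35,0.35,0.35,0.35,0.35,0.35,0.35,0.35]'

```text
t: 11.75
eef_pos: [0.5873, 0.0653, 0.0356]
tool_rot: [0.518, -0.487, 0.511, 0.483]
contact_force: [-0.3, 0.4, 0.6]
gripper_width: 0.349
```

```bash
python3 look.py pics/a10.png; python3 - <<'E'
from station import bot
from h import *
o=bot.get_obs(); print(st(o["eef_pos"]),o["contact_force"])
E
```

```text
[0.5873 0.0653 0.0356] [-0.003  0.011 -0.   ] 11.75
[-0.02365725 -0.00190359] [ 0.41367663  0.21111414 -0.23927062]
```

View pics/a10.png

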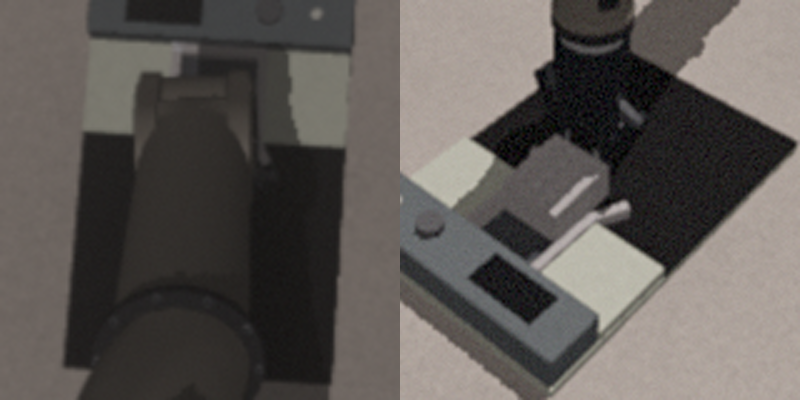

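The block is travelling straight into the bay. I'll push on more gently towards home.

>>> drive_tool --slide '[[6,0,0],[12,0,0],[18,0,0],[24,-1,0],[30,-1,0],[35,-1,0],[39,-1,0],[39,-1,0]]' --turn '[[0,0,0],[0,0,0],[0,0,0],[0,0,0],[0,0,0],[0,0,0],[0,0,0],[0,0,0]]' --gripper '[0.35,0.35,0.35,0.35,0.35,0.35,0.35,0.35]'

```text
t: 12.65
eef_pos: [0.6267, 0.0642, 0.0357]
tool_rot: [0.518, -0.487, 0.51, 0.483]
contact_force: [-0.4, -0.2, 0.6]
gripper_width: 0.348
```

```bash
python3 look.py pics/a11.png; python3 - <<'E'
from station import bot
from h import *
o=bot.get_obs(); print(st(o["eef_pos"]),o["contact_force"])
E
```

```text
[0.6267 0.0642 0.0357] [-0.003  0.012 -0.   ] 12.65
[ 0.01632899 -0.00056465] [-0.13977866 -0.07814172  0.9088208 ]
```

View pics/a11.png

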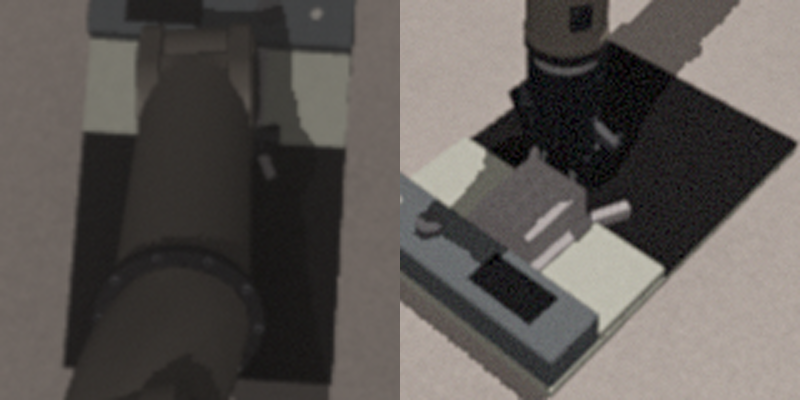

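It is nearly in, with the block at about (530,215) in the scene half, a few mm short. I'll creep forward in small steps and watch the force.

>>> drive_tool --slide '[[2,0,0],[4,0,0],[6,0,0],[7,0,0],[7,0,0]]' --turn '[[0,0,0],[0,0,0],[0,0,0],[0,0,0],[0,0,0]]' --gripper '[0.35,0.35,0.35,0.35,0.35]'

```text
t: 13.25
eef_pos: [0.6336, 0.0644, 0.0359]
tool_rot: [0.519, -0.487, 0.51, 0.483]
contact_force: [-2.4, -0.3, -2.1]
gripper_width: 0.348
```

```bash
python3 look.py pics/a12.png; python3 - <<'E'
from station import bot
from h import *
o=bot.get_obs(); print(st(o["eef_pos"]),o["contact_force"])
E
```

```text
[0.6336 0.0644 0.0359] [-0.003  0.013 -0.   ] 13.25
[ 0.02337461 -0.00013406] [-0.41342216  0.88910222 -1.35958636]
```

View pics/a12.png

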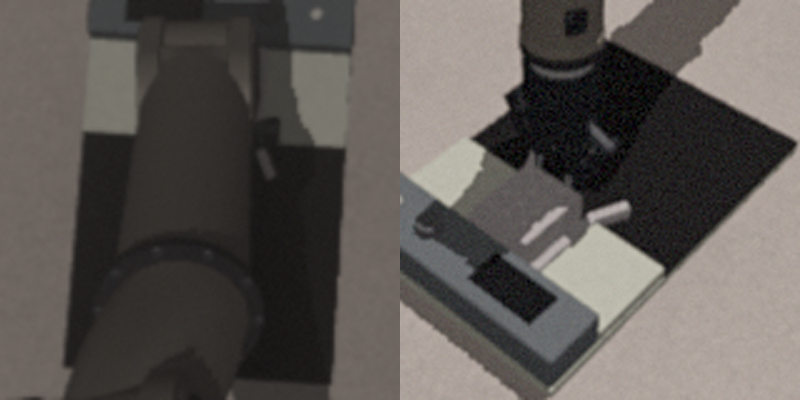

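Only light contact. The block may have dropped, so I'll back away and look.

>>> drive_tool --slide '[[-10,0,0],[-20,0,5],[-25,0,40],[-30,0,90],[-60,30,130],[-90,70,150],[-110,110,150],[-130,155,150],[-130,200,150],[-130,200,150]]' --turn '[[0,0,0],[0,0,0],[0,0,0],[0,0,0],[0,0,0],[0,0,0],[0,0,0],[0,0,0],[0,0,0],[0,0,0]]' --gripper '[0.35,0.35,0.35,0.35,0.35,0.35,0.35,0.35,0.35,0.35]'

```text
t: 14.35
eef_pos: [0.501, 0.2731, 0.1869]
tool_rot: [0.517, -0.489, 0.506, 0.487]
contact_force: [0.3, 0.5, -0.1]
gripper_width: 0.349
```

```bash
python3 - <<'E'
from station import bot
from h import *
c=bot.read_camera("top");w=bot.read_camera("scene")
a=cv2.resize(c["color"][120:190,260:330,::-1],(400,400),interpolation=cv2.INTER_CUBIC); b=cv2.resize(w["color"][200:300,250:350,::-1],(400,400),interpolation=cv2.INTER_CUBIC)
cv2.imwrite("pics/a13.png",np.clip(np.hstack([a,b])*1.6,0,255))
def crop(p): u,v=p; return ((u-260)*400/70,(v-120)*400/70)
def cr2(p): u,v=p; return ((u-250)*4,(v-200)*4)
for z in (.058,.063):
  for x,y in [(.117,.036),(.117,-.036),(.033,-.036),(.033,.036)]:
    X=wo(x,y)+[0,0,z]; print(z,x,y,np.round(crop(proj(c,X))),np.round(cr2(proj(w,X))))
E
```

```text
0.058 0.117 0.036 [139. 153.] [239. 228.]
0.058 0.117 -0.036 [276. 162.] [154. 168.]
0.058 0.033 -0.036 [266. 319.] [245.  96.]
0.058 0.033 0.036 [127. 311.] [329. 150.]
0.063 0.117 0.036 [138. 151.] [239. 222.]
0.063 0.117 -0.036 [276. 159.] [154. 163.]
0.063 0.033 -0.036 [266. 317.] [244.  91.]
0.063 0.033 0.036 [127. 309.] [329. 145.][ WARN:0@4.613] global loadsave.cpp:1063 imwrite_ Unsupported depth image for selected encoder is fallbacked to CV_8U.
```

View pics/a13.png

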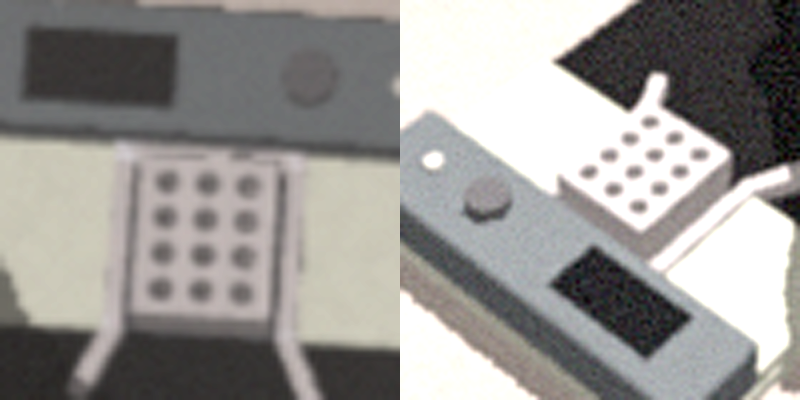

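The top half shows the block in the bay with its wells up. Its rear top edge is at row 316–322 against 311–319 predicted, so it's within 2 mm or so of home. I need to make sure the rear has dropped off the step, so I'll take a closer wrist view.

>>> drive_tool --slide '[[10,-45,10],[20,-90,15],[30,-135,15],[40,-180,15],[50,-206,15],[50,-206,15],[50,-206,15]]' --turn '[[0,0,0],[0,0,0],[0,0,0],[0,0,0],[0,0,0],[0,0,0],[0,0,0]]' --gripper '[0.35,0.35,0.35,0.35,0.35,0.35,0.35]'

```text
t: 15.15
eef_pos: [0.5525, 0.0576, 0.2015]
tool_rot: [0.519, -0.487, 0.51, 0.483]
contact_force: [0.5, 0.5, -0.3]
gripper_width: 0.349
```

```bash
python3 - <<'E'
from station import bot
from h import *
o=bot.get_obs(); print(o["eef_pos"],corr(o)[0])
w=bot.read_camera("wrist"); cv2.imwrite("pics/w14.png",w["color"][:,:,::-1]); print(-np.array(w["R"]).T@w["t"], w["R"])
E
```

```text
[0.5525363  0.05758151 0.20151586] [-0.00399705  0.01392484  0.00035451]
[0.48521342 0.06006313 0.34369953] [[ 0.05920433  0.9982313   0.00539711]
 [ 0.96047758 -0.05843663  0.27215431]
 [ 0.27198834 -0.01092891 -0.96223848]]
```

View pics/w14.png

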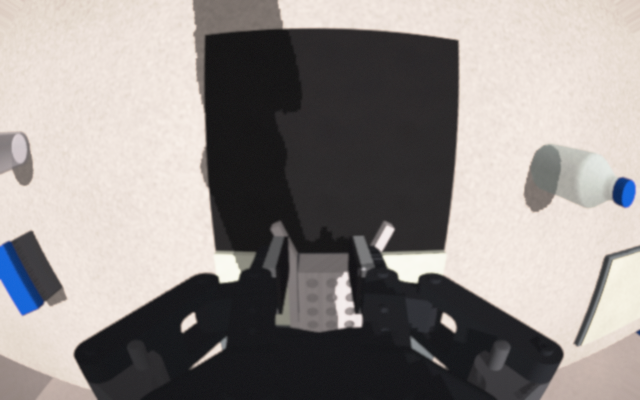

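The wrist camera looks forward and down, and the fingers hide most of the block. I'll move ahead about 90 mm with the jaws open.

>>> drive_tool --slide '[[30,0,0],[60,0,0],[90,0,0],[95,0,-30],[95,0,-60],[95,0,-60],[95,0,-60]]' --turn '[[0,0,0],[0,0,0],[0,0,0],[0,0,0],[0,0,0],[0,0,0],[0,0,0]]' --gripper '[1,1,1,1,1,1,1]'

```text
t: 15.9
eef_pos: [0.6468, 0.0603, 0.1414]
tool_rot: [0.518, -0.488, 0.509, 0.484]
contact_force: [0.2, -0.5, 0.6]
gripper_width: 1.001
```

```bash
python3 - <<'E'
from station import bot
from h import *
o=bot.get_obs(); print(o["eef_pos"])
w=bot.read_camera("wrist"); im=w["color"][100:350,170:490,::-1]; cv2.imwrite("pics/w15.png",cv2.resize(im,None,fx=2.4,fy=2.4,interpolation=cv2.INTER_CUBIC))
f=200/np.radians(w["fovy"]/2) ; f2=200/np.tan(np.radians(w["fovy"]/2)); print(f,f2)
def pf(X):
    p=np.array(w["R"])@X+w["t"]; r=np.hypot(p[0],p[1]); th=np.arctan2(r,p[2]); return np.array([w["cx"]-170+f2*th*p[0]/r,w["cy"]-100+f2*th*p[1]/r])*2.4
for n,(x,y,z) in {"rearbot":(.033,0,.012),"step":(.03,.0,.017),"reartopL":(.033,.036,.058),"reartopR":(.033,-.036,.058),"ftL":(.117,.036,.058),"ftR":(.117,-.036,.058),"guideL":(-.01,.058,.032),"wallL_top_in":(.03,.04,.032),"wallR":(.03,-.04,.032)}.items(): print(n,pf(wo(x,y)+[0,0,z]).round())
E
```

```text
[0.64676613 0.060257   0.14143558]
348.7984038502186 309.70691628693146
rearbot [365. 208.]
step [365. 203.]
reartopL [480. 241.]
reartopR [254. 241.]
ftL [465. 466.]
ftR [265. 466.]
guideL [535. 101.]
wallL_top_in [479. 213.]
wallR [252. 213.]
```

View pics/w15.png

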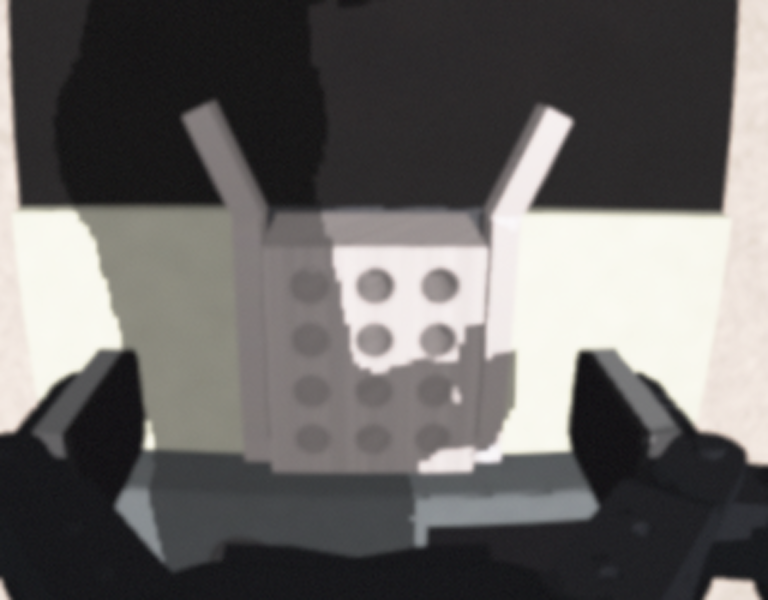

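The wrist view agrees with a flat, dropped block:
- **Width ratio:** the top face is 224 px wide at the rear (row 246) and 202 px at the front (row 470), a ratio of 1.11. I expect 1.13 if flat and about 1.155 if the rear were still up on the step.
- **Step:** a thin strip of bay floor shows between the deck edge (row 208) and the block's rear face (row 213).

I'll raise the arm clear and hand in.

>>> drive_tool --slide '[[0,0,30],[0,0,60],[-20,0,90],[-20,0,90],[-20,0,90]]' --turn '[[0,0,0],[0,0,0],[0,0,0],[0,0,0],[0,0,0]]' --gripper '[1,1,1,1,1]'

```text
t: 16.45
eef_pos: [0.6284, 0.0604, 0.2354]
tool_rot: [0.52, -0.489, 0.507, 0.483]
contact_force: [0.6, -0.1, 0.5]
gripper_width: 1.001
```

```bash
python3 - <<'E'
from station import bot
print(bot.get_obs()["contact_force"], bot.hand_in())
E
```

```text
the job is handed in; nothing more can be done
[ 0.57057522 -0.14595126  0.54764682] None
```

The block is in the heater's bay with its wells up, and I handed the job in at about 16.5 s. I toppled it with two fingers high on the well face, pushed it about 42 mm sideways onto the bay axis, then pushed it from behind over the step. It was never lifted.

- **Lying flat:** in the last wrist picture the width of its top face fits a flat block. A strip of bay floor shows behind its rear face, so it is off the step.
- **Position:** the two last views disagree by a few mm along the bay. The top view put the rear edge about 2 mm short of the nominal seat, and the wrist view put it about 2 mm beyond. Either is inside the 6 mm limit, and the bay walls leave only ±3 mm of play. The wrist view also showed about 3 mm of sideways offset, which I put down to calibration.
- **Not checked:** I did not push it against the end wall to confirm it was home, or re-measure the bottle, beaker and tip box. My moves stayed clear of all three.
- **Forces:** the readings I took after each move never passed about 3 N, and the gripper was well above the block at hand-in.

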